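# Clamp the tube blank in the drilling jig

## Task

Clamp the blue tube in the jig: turn the red knob to free the green jaw, slide the jaw along its rail so that the tube is pushed fully up against the yellow end stop with the jaw touching it, then turn the knob back until it is tight again. The tube stays lying in its channel; leave the bottle, carton, white tube and spanner alone.

Things in the scene. Friction and masses are not known exactly. Their poses are not given: they have to be found in the camera images.
- jig: Grey base plate fixed to the bench, 170 (x) x 440 (y) x 12 mm; origin on the bench, plate x -85 to +85, y -230 to +210 mm; z up. A 30 mm wide aluminium rail runs along its y at x = -45 mm, top at z = 34 mm. Beside it the tube's channel: along y, centred on x = +22 mm, 56 mm wide, between two steel lips whose tops are at z = 22 mm.
- stop_face (a point): Centre of the face of the yellow end stop, fixed to the jig at jig x = +22, y = +165 mm, 40 mm above the bench. The face looks to jig -y. The stop is 80 mm wide, 30 mm thick (beyond the face) and its top is 67 mm above the bench. Axes as the jig's.
- jaw (a joint): Position (m) of the green jaw on its rail, 0 to 0.175, growing towards the end stop (jig +y). At 0 its pushing face is at jig y = -125 mm; with the tube held home the joint is at 0.160. Clamped it will not slide under 25 N; free, it moves with 4 N (about 3 N more, up to 6, when it pushes the tube too) and stays where it is left.
- jaw_face (a point): Where the jaw's pushing face meets the tube: jig x = +22 mm, 44 mm above the bench, looking to jig +y; axes as the jig's. The jaw is a green block over the rail, 62 (x) x 80 (y) mm, jig x -76 to -14 mm, top 64 mm above the bench; from its front end a 15 mm thick plate of the same height reaches over the channel to jig x = +52 mm.
- jaw_back (a point): Centre of the upper part of the jaw's back face, a place to push: 80 mm behind jaw_face in jig y, over the rail's middle line (jig x = -45 mm), 50 mm above the bench, looking to jig -y. The flat face above the rail is 62 mm wide and spans 36 to 64 mm above the bench. Axes as the jig's.
- knob (a joint): Angle (rad) of the red clamp knob: 0 = tight, at its stop, the wing lying across the rail (along jig x); it grows counterclockwise seen from above, up to 1.45 with the wing nearly along the rail. Above 1.0 the jaw is free; below that the clamp bites harder and harder down to 0. Takes up to 0.3 N m, stays where it is left.
- wing (a point): Centre of the knob's red wing handle, on the knob's vertical axis, 94 mm above the bench, on top of the jaw over the rail's middle line. The wing is an upright bar 84 mm long (along the point's own x), 14 mm thick, 28 mm high: 80 to 108 mm above the bench. The round hub below it (radius 20 mm) ends 80 mm above the bench.
- tube_center (a point): Centre of the loose blue box-section tube, 50 x 50 mm, 130 mm long along its own y, walls 4 mm, about 0.6 kg. It lies along jig y in the jig's channel, between jaw and end stop, centre 37 mm above the bench. Fully home its centre is at jig x = +22, y = +100 mm.
- bottle: Bystander: green bottle, 64 mm across, 190 mm high, standing. Origin under its centre.
- carton: Bystander: closed cardboard carton 110 (x) x 140 (y) x 80 mm. Origin under its centre.
- offcut: Bystander: white box-section tube 50 x 50 mm, 110 mm long along its y. Origin under its centre.
- spanner: Bystander: steel spanner 160 mm long lying along its x. Origin under its middle.
Not all that is in view belongs to the job. What is shaped like the part that bears tube_center but brown or orange is not meant.

How it is judged:
On the way, in this order (a step that is already met when the one before it is completed fails the run):
1. the clamp knob is turned so that the jaw is free (knob above 1.0 rad) (value of joint knob above 1 rad), for 0.1 s.
2. the jaw, slid along the rail, holds the tube up against the end stop (total play under 4 mm) (y of jaw_face in the frame of jig above 0.031 m and y of tube_center in the frame of jig between 0.0955 and 0.103 m and x of tube_center in the frame of jig between 0.014 and 0.03 m and z of tube_center in the frame of jig between 0.032 and 0.042 m), for 0.2 s.
At the end, for the whole second after the job is handed in: The tube lies in its channel between the end stop and the jaw with less than 4 mm play in all (jaw face beyond jig y = 31 mm, tube centre beyond y = 95.5 mm), the knob is tight (below 0.25 rad), everything at rest (all of step 2 and value of joint knob below 0.25 rad and linear speed of tube below 0.01 m/s); the robot touches nothing.
It fails at once if the bottle is moved by more than 30 mm (distance of bottle from where it was at the start of the episode above 0.03 m).
It fails at once if the carton is moved by more than 30 mm (distance of carton from where it was at the start of the episode above 0.03 m).
It fails at once if the offcut is moved by more than 30 mm (distance of offcut from where it was at the start of the episode above 0.03 m).
It fails at once if the spanner is moved by more than 30 mm (distance of spanner from where it was at the start of the episode above 0.03 m).
It also fails if it takes over 72 s, if anything falls off the work surface, if the arm or the gripper's body presses on something with over 40 N, if the wrist force passes 120 N, or if a joint passes its speed limit or range.

## Robot

A 6-joint arm with a two-finger parallel gripper is mounted at the origin on the work surface. World frame = base frame: x ahead of the robot, y to its left, z up, the work surface at z = 0. Lengths are in m, angles in rad, forces in N, time in s.
With the tool pointing down it reaches from about 0.375 to 0.9 m from the base axis. Payload 3.1 kg.
Tool frame: the origin (TCP) lies between the finger pads; the fingertips stand 22 mm ahead of it and the grasp point (between the pads) lies 3 mm ahead of it; z points along the fingers, y is the line along which they close (so a half turn about z gives the same grasp; the last joint's range is limited). The gripper opens to 87 mm and grips with 3 to 60 N. Pads are 19 mm wide; open, the fingers measure 117 mm over their backs; the gripper's body (75 mm by 190 mm) begins 51 mm behind the grasp point.
Start: joints at [1.067, 0.527, 1.433, -0, 1.181, -0.178], TCP at [0.199, 0.592, 0.245] pointing down, gripper open.
Joint ranges: [-3.08, 3.08], [-0.75, 2.2], [0.22, 2.44], [-1.43, 4.57], [0, 2.65], [-2.85, 2.85]. Speed limits (rad/s): [2.79, 2.79, 3.14, 3.14, 3.14, 3.14].

## Interface

Orientations are given as a unit quaternion [x, y, z, w].
In Python, from rig import robot gives the robot as it stands.
- The arm moves only by the tool move_arm, never from a script. Its argument "series" is text: rows parted by semicolons, each of 6 numbers parted by spaces: the shift along the tool's x, y, z in mm, then the turn, a rotation vector about the tool's x, y, z in degrees. In form: dx dy dz ax ay az; .... A call has 1 to 8 rows; each row is the pose to reach, as a shift and turn from the pose commanded when the call began, along the tool's axes at that moment; what a row does not reach only later rows make up. A row lasts 1/12 s, in which the tool goes at most 41.7 mm and 7.16 degrees, less where a joint would pass 70% of its speed; a pose out of reach is approached as far as the arm can. A call with a gripper value outside its range is refused whole. "jaw" is the opening, from 0 (shut) to 1 (fully open), set as the call begins (left out, the last holds). The fingers move at their own pace and stop on an object; "newtons" is the grip in N (left out, the last holds). Time passes only in rows, so rows that repeat a pose let the fingers close. It gives the time, the measured TCP pose, the force, the opening and the grip force at its end, in the units of the state.
- robot.get_obs(): the state, without advancing time (a new reading comes with each control period).
- robot.camera(name): name is "scene" or "top" or "wrist"; returns a dict with "img" (400x640x3 uint8, red, green, blue), "mtx" (3x3 intrinsics, pixels), "distortion" ([k1, k2, p1, p2, k3] as OpenCV has them; the pictures are not rectified), "world_to_cam" (4x4, takes a point from world to camera coordinates). Camera axes: x right, y down, z forward; pixel columns grow to the right and rows downward; lengths in m; the calibration is good to about 2 mm. A picture is of the moment at which its call begins. There is no depth.
- robot.hand_in(): hands the job in; it is judged then, once.
Trained networks look in a picture, given as the dict that the camera call returned (one of the last four; its "shot" number tells which), for a name from the list of things; names that differ only in an ending like _2 or _b are one class to them, and where a whole thing is asked for, a point or a joint stands for the part that bears it (a point fixed in the world has none). Each returns a list of dicts, best first, with "p" (0 to 1); they miss things now and then, are a little off and sometimes report something else, mostly with a low value. They report only what shows in the picture. A call takes as long as a camera call. They do not tell look-alikes from the thing itself.
- robot.search_frame(picture, thing): "xyz" ([x, y, z] in m, in world coordinates, good to about 4 mm: the middle of the surface that is visible of it).
- robot.tip_of(picture, thing): "xyz" ([x, y, z] in m, in world coordinates, good to about 4 mm: a listed point, or the origin of a listed thing).
The state is a dict: "time": time; "q": joint angles; "joint_velocities": joint speeds; "joint_torque": joint torques, N m; "position": TCP position; "tool_rot": TCP orientation; "ft_force": force on the tool from outside, world axes, zero at the start; "moment": the same for the moment, N m; "grip_width": finger opening in m; "grip_force": force on a finger pad.
Only numpy, scipy, OpenCV 4.12 (cv2) and the standard library are available. Lean on these libraries where they do the work, as an engineer would, in place of code of your own. Each camera call takes 0.05 s, during which the arm holds its last target. There are 200 camera calls.

## Working session

There is one attempt and no reset: what is moved stays moved. The work goes in short steps, Python scripts to look and compute and a tool call to move; the robot and the scene stay as the last step left them, time stands still between calls to the robot, and variables do not carry over. Pictures are saved under pics/ and viewed, at most 10 in all, crops included, and the job is handed in when it is done.

Besides the shell and the picture viewer there is one more tool, called after "Request:" as name(argument=value, ...) on one line, values as JSON. move_arm: Moves the arm, as the interface text tells. Its arguments: {"type":"object","properties":{"series":{"type":"string"},"jaw":{"type":"number"},"newtons":{"type":"number"}},"required":["series"]}

```bash
mkdir -p pics
cat > h.py <<'E'
import numpy as np, cv2
from rig import robot
def save(c,n): cv2.imwrite('pics/'+n,c['img'][:,:,::-1])
E
python3 - <<'E'
from h import *
for n in ('top','scene'):
    c=robot.camera(n); save(c,n+'0.png')
    for t in ['jig','stop_face','jaw_face','jaw_back','wing','tube_center','bottle','carton','offcut','spanner']:
        r=robot.tip_of(c,t)
        print(n,t,[(np.round(d['xyz'],3).tolist(),round(d['p'],2)) for d in r[:3]])
o=robot.get_obs();print(o['time'],o['position'],o['tool_rot'],o['ft_force'])
E
```

```text
top jig [([0.591, 0.007, -0.001], 0.56)]
top stop_face [([0.578, 0.172, 0.039], 0.95)]
top jaw_face [([0.638, -0.071, 0.046], 0.95)]
top jaw_back [([0.588, -0.173, 0.048], 0.57)]
top wing [([0.592, 0.006, -0.001], 0.27)]
top tube_center [([0.83, 0.155, 0.028], 0.92), ([0.352, -0.045, 0.026], 0.86), ([0.361, 0.129, 0.025], 0.73)]
top bottle []
top carton [([0.603, 0.423, 0.004], 0.71)]
top offcut [([0.43, -0.42, -0.0], 0.74)]
top spanner [([0.663, -0.385, 0.002], 0.57), ([0.605, 0.42, 0.003], 0.25)]
scene jig [([0.593, 0.004, -0.001], 0.86)]
scene stop_face [([0.579, 0.172, 0.038], 0.77)]
scene jaw_face [([0.635, -0.074, 0.04], 0.88)]
scene jaw_back [([0.585, -0.175, 0.047], 0.77), ([0.584, 0.174, 0.037], 0.56), ([0.613, 0.024, 0.035], 0.46)]
scene wing [([0.58, -0.13, 0.093], 0.5), ([0.614, 0.022, 0.037], 0.41)]
scene tube_center [([0.828, 0.155, 0.022], 0.9), ([0.614, 0.022, 0.036], 0.88), ([0.359, 0.127, 0.024], 0.86)]
scene bottle [([0.613, 0.022, 0.035], 0.7), ([0.459, 0.403, 0.004], 0.68), ([0.586, -0.171, 0.048], 0.41)]
scene carton [([0.609, 0.418, -0.001], 0.97)]
scene offcut [([0.429, -0.412, 0.004], 0.56), ([0.579, 0.174, 0.039], 0.53)]
scene spanner [([0.667, -0.387, -0.003], 0.57)]
1.1 [0.19941211 0.59232099 0.24452265] [ 1.61681164e-01  9.86843048e-01 -1.61673269e-05  1.42142979e-06] [-0.42160104 -0.36854695  0.12115939]
```

View pics/top0.png

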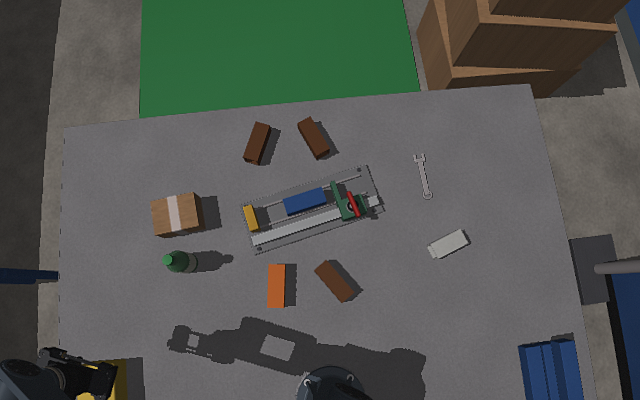

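View pics/scene0.png

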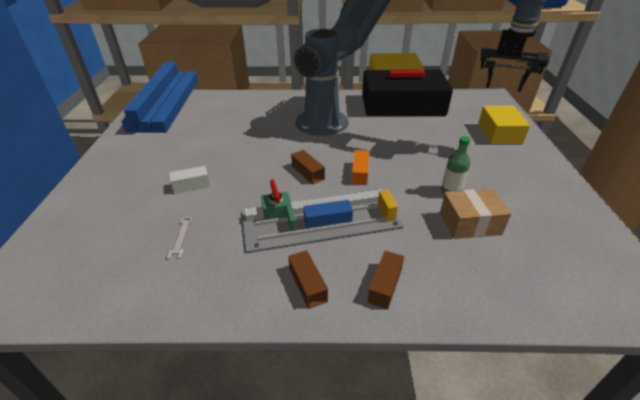

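Request:
move_arm(series="-200 -187 0 0 0 50;-200 -187 0 0 0 50;-200 -187 0 0 0 50;-200 -187 0 0 0 50;-200 -187 0 0 0 50;-200 -187 0 0 0 50;-200 -187 0 0 0 50;-200 -187 0 0 0 50", jaw=1)

```text
time: 1.77
position: [0.3312, 0.3478, 0.2447]
tool_rot: [0.567, 0.824, -0.0, 0.001]
ft_force: [-0.3, 0.6, 0.1]
grip_width: 0.0873
grip_force: 0.0
```

```bash
cat >> h.py <<'E'
from scipy.spatial.transform import Rotation as R
def go(x,y,z,head):
    """shift/turn in tool axes to reach world xyz with tool y at heading (deg), pointing down"""
    o=robot.get_obs(); r=R.from_quat(o['tool_rot'])
    h=np.radians(head); ty=np.array([np.cos(h),np.sin(h),0]); tz=np.array([0,0,-1.])
    t=R.from_matrix(np.c_[np.cross(ty,tz),ty,tz])
    print('t',round(o['time'],2),'pos',np.round(o['position'],4),'q',np.round(o['q'],2),'F',np.round(o['ft_force'],1),'w',round(o['grip_width'],4))
    print('shift',np.round(r.inv().apply(np.array([x,y,z])-o['position'])*1e3,1),'turn',np.round(np.degrees((r.inv()*t).as_rotvec()),1))
E
python3 -c "
from h import *
go(.59,-.13,.25,-78)"
```

```text
t 1.77 pos [0.3312 0.3478 0.2447] q [ 0.58  0.33  1.79 -0.    1.02  0.21] F [-0.3  0.6  0.1] w 0.0873
shift [-538.8   71.3   -4.4] turn [ 0.1  0.1 98.9]
```

Request:
move_arm(series="-270 36 -4 0 0 50;-270 36 -4 0 0 50;-270 36 -4 0 0 50;-270 36 -4 0 0 50;-270 36 -4 0 0 50;-270 36 -4 0 0 50;-270 36 -4 0 0 50;-270 36 -4 0 0 50")

```text
time: 2.43
position: [0.465, 0.11, 0.2491]
tool_rot: [0.862, 0.508, 0.002, 0.001]
ft_force: [0.4, 0.9, -0.0]
grip_width: 0.0868
grip_force: 0.0
```

```bash
python3 -c "
from h import *
go(.59,-.13,.25,-78)"
```

```text
t 2.43 pos [0.465  0.11   0.2491] q [-0.    0.32  1.79 -0.    1.03  0.51] F [ 0.4  0.9 -0. ] w 0.0868
shift [-1.493e+02  2.257e+02 -2.000e-01] turn [ 0.2 -0.2 49. ]
```

Request:
move_arm(series="-148 224 0 0 0 48;-148 224 0 0 0 48;-148 224 0 0 0 48;-148 224 0 0 0 48;-148 224 0 0 0 48;-148 224 0 0 0 48;-148 224 0 0 0 48;-148 224 0 0 0 48")

```text
time: 3.1
position: [0.5899, -0.1271, 0.2484]
tool_rot: [0.993, 0.115, 0.001, 0.001]
ft_force: [-0.1, 0.8, 0.1]
grip_width: 0.0867
grip_force: 0.0
```

Run:
```python
from h import *
for k in range(2):
  for n in ('wrist','top','scene'):
    c=robot.camera(n)
    if k==0: save(c,n+'1.png')
    for t in ['jig','stop_face','jaw_face','wing','jaw_back','tube_center']:
        print(n,t,[(np.round(d['xyz'],3).tolist(),round(d['p'],2)) for d in robot.tip_of(c,t)[:2]])
    if n=='wrist':
        # red wing: project mask pixels on plane z=.108
        hsv=cv2.cvtColor(c['img'],cv2.COLOR_RGB2HSV)
        m=(((hsv[:,:,0]<6)|(hsv[:,:,0]>174))&(hsv[:,:,1]>150)&(hsv[:,:,2]>60)).astype(np.uint8)
        v,u=np.nonzero(m); print(len(u))
        if len(u)>50:
            cc=max(cv2.findContours(m,0,1)[0],key=cv2.contourArea)
            print(cv2.minAreaRect(cc))
            p=cv2.undistortPoints(cc.astype(np.float32),c['mtx'],np.array(c['distortion'])).reshape(-1,2)
            T=np.array(c['world_to_cam']);Rm=T[:3,:3];o=-Rm.T@T[:3,3]
            d=np.c_[p,np.ones(len(p))]@Rm
            w=o+d*((.108-o[2])/d[:,2])[:,None]
            print('wing rect',cv2.minAreaRect((w[:,:2]*1000).astype(np.float32)),'cam',o)
go(.59,-.13,.25,-78)
```

```text
wrist jig [([0.593, 0.008, -0.004], 0.98)]
wrist stop_face [([0.574, 0.176, 0.04], 0.82)]
wrist jaw_face [([0.636, -0.074, 0.042], 0.94)]
wrist wing [([0.579, -0.129, 0.094], 0.67)]
wrist jaw_back [([0.583, -0.168, 0.048], 0.75)]
wrist tube_center [([0.353, -0.047, 0.022], 0.8), ([0.614, 0.014, 0.037], 0.69)]
919
((312.39898681640625, 202.48004150390625), (79.40081024169922, 12.434467315673828), 87.1375961303711)
wing rect ((579.4114990234375, -126.56689453125), (82.05491638183594, 11.997661590576172), 16.15584373474121) cam [ 0.66422358 -0.10862533  0.38853428]
top jig [([0.593, 0.008, -0.001], 0.57)]
top stop_face [([0.578, 0.176, 0.039], 0.97)]
top jaw_face []
top wing []
top jaw_back []
top tube_center [([0.832, 0.157, 0.024], 0.94), ([0.61, 0.016, 0.037], 0.58)]
scene jig [([0.594, 0.006, 0.002], 0.75)]
scene stop_face [([0.58, 0.177, 0.038], 0.92), ([0.632, -0.073, 0.042], 0.33)]
scene jaw_face [([0.633, -0.074, 0.042], 0.86)]
scene wing [([0.581, -0.131, 0.096], 0.76)]
scene jaw_back [([0.588, -0.171, 0.047], 0.98)]
scene tube_center [([0.615, 0.023, 0.035], 0.97), ([0.362, 0.
[... 584 characters left out ...]
0.66176794 -0.10580081  0.38842435]
top jig [([0.59, 0.01, 0.001], 0.74)]
top stop_face [([0.578, 0.174, 0.04], 0.64)]
top jaw_face []
top wing []
top jaw_back []
top tube_center [([0.828, -0.032, 0.024], 0.94), ([0.609, 0.016, 0.04], 0.93)]
scene jig [([0.594, 0.007, 0.002], 0.58)]
scene stop_face [([0.577, 0.175, 0.038], 0.8)]
scene jaw_face [([0.633, -0.075, 0.042], 0.56)]
scene wing [([0.581, -0.129, 0.095], 0.7)]
scene jaw_back [([0.584, -0.169, 0.048], 0.97)]
scene tube_center [([0.832, -0.035, 0.027], 0.97), ([0.359, 0.131, 0.024], 0.97)]
t 5.2 pos [ 0.5871 -0.1242  0.2485] q [-0.39  0.49  1.49 -0.    1.16  0.94] F [ 0.5  0.3 -0.5] w 0.0868
shift [ 1.5  6.3 -1.5] turn [-0.   0.   1.4]
```

View pics/wrist1.png

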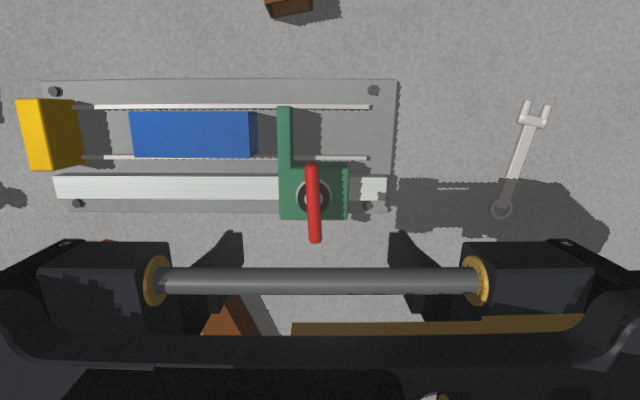

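```bash
python3 -c "
from h import *
go(.579,-.128,.107,-76.5)"
```

```text
t 5.2 pos [ 0.5871 -0.1242  0.2485] q [-0.39  0.49  1.49 -0.    1.16  0.94] F [ 0.5  0.3 -0.5] w 0.0868
shift [ -8.7   1.8 141.5] turn [-0.   0.  -0.1]
```

Request:
move_arm(series="-9 2 40 0 0 0;-9 2 80 0 0 0;-9 2 110 0 0 0;-9 2 130 0 0 0;-9 2 141 0 0 0;-9 2 141 0 0 0;-9 2 141 0 0 0")

```text
time: 5.78
position: [0.5792, -0.1284, 0.1077]
tool_rot: [0.993, 0.117, 0.0, 0.0]
ft_force: [-0.2, -0.1, -0.1]
grip_width: 0.0873
grip_force: 0.0
```

Run:
```python
from h import *
go(.579,-.128,.107,-76.5)
c=robot.camera('scene'); 
cv2.imwrite('pics/s2.png',cv2.resize(c['img'][150:260,200:420,::-1],None,fx=3,fy=3))
```

```text
t 5.78 pos [ 0.5792 -0.1284  0.1077] q [-0.41  0.67  1.63  0.    0.85  0.93] F [-0.2 -0.1 -0.1] w 0.0873
shift [-0.1 -0.4  0.7] turn [ 0.  -0.  -0.1]
```

View pics/s2.png

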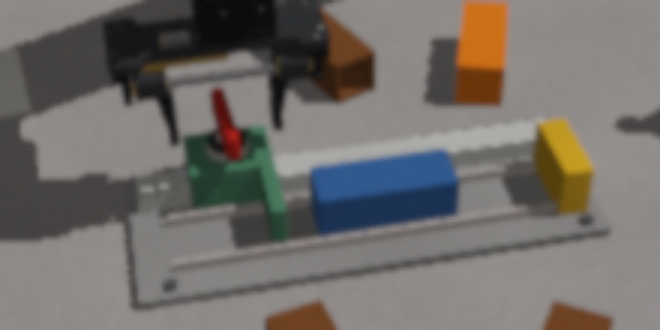

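The crop shows the open fingers straddling the red wing (225,125) above the green jaw. Close.

Request:
move_arm(series="0 0 0 0 0 0;0 0 0 0 0 0;0 0 0 0 0 0;0 0 0 0 0 0;0 0 0 0 0 0;0 0 0 0 0 0;0 0 0 0 0 0;0 0 0 0 0 0", jaw=0, newtons=30)

```text
time: 6.5
position: [0.5787, -0.1282, 0.1075]
tool_rot: [0.993, 0.117, -0.0, -0.0]
ft_force: [-0.3, 1.1, 0.3]
grip_width: 0.0414
grip_force: 0.0
```

Request:
move_arm(series="0 0 0 0 0 0;0 0 0 0 0 0;0 0 0 0 0 0;0 0 0 0 0 0;0 0 0 0 0 0;0 0 0 0 0 0;0 0 0 0 0 0;0 0 0 0 0 0")

```text
time: 7.17
position: [0.5788, -0.1283, 0.1075]
tool_rot: [0.993, 0.117, -0.0, 0.0]
ft_force: [-0.6, -0.3, -0.8]
grip_width: 0.014
grip_force: 29.6
```

Request:
move_arm(series="0 0 0 0 0 -5;0 0 0 0 0 -10;0 0 0 0 0 -15;0 0 0 0 0 -20;0 0 0 0 0 -25;0 0 0 0 0 -30;0 0 0 0 0 -35;0 0 0 0 0 -40")

```text
time: 7.83
position: [0.5784, -0.1276, 0.1075]
tool_rot: [0.893, 0.45, -0.0, -0.001]
ft_force: [-0.2, 0.5, 1.1]
grip_width: 0.0137
grip_force: 29.9
```

Request:
move_arm(series="0 0 0 0 0 -5;0 0 0 0 0 -10;0 0 0 0 0 -15;0 0 0 0 0 -20;0 0 0 0 0 -25;0 0 0 0 0 -30;0 0 0 0 0 -35;0 0 0 0 0 -36")

```text
time: 8.5
position: [0.5777, -0.1274, 0.1074]
tool_rot: [0.711, 0.704, -0.0, -0.001]
ft_force: [-3.0, 2.3, 1.5]
grip_width: 0.014
grip_force: 29.9
```

Run:
```python
from h import *
o=robot.get_obs();print(o['moment'],o['ft_force'])
y=R.from_quat(o['tool_rot']).apply([0,1,0]);print('head',np.degrees(np.arctan2(y[1],y[0])))
p=np.array([.579,-.128,.1075])+.119*np.array([-.224,.9746,0]);print(p)
go(*p,-1)
```

```text
[ 0.17662541  0.33419269 -0.1812818 ] [-2.99978455  2.29257299  1.48954551]
head -0.560992382457489
[ 0.552344  -0.0120226  0.1075   ]
t 8.5 pos [ 0.5777 -0.1274  0.1074] q [-0.41  0.67  1.63  0.    0.85 -0.4 ] F [-3.   2.3  1.5] w 0.014
shift [115.1 -26.5   0.2] turn [-0.1 -0.1  0.4]
```

Request:
move_arm(series="4 -1 0 0 0 0;11 -2.5 0 0 0 0;19 -4.3 0 0 0 0;27 -6.2 0 0 0 0;35 -8 0 0 0 0;43 -9.9 0 0 0 0;51 -11.7 0 0 0 0;58 -13.3 0 0 0 0")

```text
time: 9.17
position: [0.5654, -0.0728, 0.1075]
tool_rot: [0.711, 0.703, -0.002, 0.001]
ft_force: [-3.2, -11.1, -0.8]
grip_width: 0.014
grip_force: 29.9
```

Run:
```python
from h import *
for n in ('scene','wrist'):
    c=robot.camera(n)
    if n=='scene': cv2.imwrite('pics/s3.png',cv2.resize(c['img'][150:260,200:420,::-1],None,fx=3,fy=3))
    for t in ['jig','stop_face','jaw_face','wing','tube_center']:
        print(n,t,[(np.round(d['xyz'],3).tolist(),round(d['p'],2)) for d in robot.tip_of(c,t)[:3]])
o=robot.get_obs();print(o['moment'])
go(.552,-.012,.1075,-.5)
```

```text
scene jig [([0.593, 0.008, -0.001], 0.77)]
scene stop_face [([0.578, 0.177, 0.042], 0.62)]
scene jaw_face [([0.621, -0.022, 0.042], 0.86)]
scene wing [([0.568, -0.076, 0.095], 0.68), ([0.579, 0.175, 0.037], 0.21)]
scene tube_center [([0.354, -0.049, 0.022], 0.91), ([0.606, 0.044, 0.035], 0.9), ([0.83, -0.034, 0.022], 0.86)]
wrist jig [([0.595, 0.008, -0.001], 0.57)]
wrist stop_face []
wrist jaw_face [([0.622, -0.018, 0.041], 0.89)]
wrist wing [([0.566, -0.07, 0.093], 0.92)]
wrist tube_center [([0.61, 0.046, 0.038], 0.97), ([0.356, -0.045, 0.023], 0.82)]
[-0.76894085  0.5422938   0.09311306]
t 9.77 pos [ 0.565  -0.0711  0.1074] q [-0.32  0.65  1.69 -0.    0.81 -0.31] F [-4.4 -4.3  1. ] w 0.0135
shift [ 59.  -13.7  -0.2] turn [-0.1  0.1 -0.2]
```

View pics/s3.png

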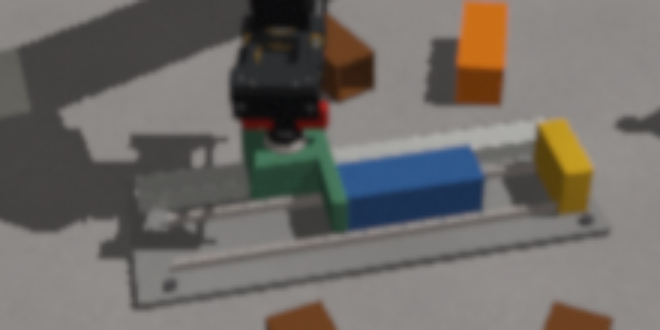

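Request:
move_arm(series="5 -1.2 0 0 0 0;12 -2.8 0 0 0 0;19 -4.4 0 0 0 0;26 -6 0 0 0 0;33 -7.6 0 0 0 0;40 -9.2 0 0 0 0;47 -10.8 0 0 0 0;53 -12.2 0 0 0 0")

```text
time: 10.43
position: [0.5534, -0.0197, 0.1075]
tool_rot: [0.711, 0.703, -0.003, 0.001]
ft_force: [-4.5, -12.4, -0.2]
grip_width: 0.0135
grip_force: 29.9
```

Request:
move_arm(series="2 -0.5 0 0 0 0;4 -0.9 0 0 0 0;6 -1.4 0 0 0 0;8 -1.8 0 0 0 0;8 -1.8 0 0 0 0")

```text
time: 10.85
position: [0.5515, -0.0115, 0.1074]
tool_rot: [0.711, 0.703, -0.003, 0.001]
ft_force: [-3.9, -10.0, 0.5]
grip_width: 0.0141
grip_force: 29.9
```

Request:
move_arm(series="1 -0.2 0 0 0 0;2 -0.5 0 0 0 0;3 -0.7 0 0 0 0;4 -0.9 0 0 0 0")

```text
time: 11.18
position: [0.5507, -0.008, 0.1074]
tool_rot: [0.711, 0.703, -0.003, 0.001]
ft_force: [-5.1, -12.4, 0.5]
grip_width: 0.0139
grip_force: 29.9
```

Request:
move_arm(series="1 -0.2 0 0 0 0;2 -0.5 0 0 0 0;2 -0.5 0 0 0 0")

```text
time: 11.43
position: [0.5502, -0.0058, 0.1074]
tool_rot: [0.711, 0.703, -0.003, 0.001]
ft_force: [-5.0, -11.9, 0.3]
grip_width: 0.0137
grip_force: 29.9
```

Request:
move_arm(series="1 -0.2 0 0 0 0;2 -0.5 0 0 0 0;2 -0.5 0 0 0 0")

```text
time: 11.68
position: [0.55, -0.0048, 0.1074]
tool_rot: [0.71, 0.704, -0.003, 0.002]
ft_force: [-4.5, -15.6, -0.3]
grip_width: 0.0138
grip_force: 30.0
```

Request:
move_arm(series="1 -0.2 0 0 0 0;2 -0.5 0 0 0 0;2 -0.5 0 0 0 0")

```text
time: 11.93
position: [0.55, -0.0046, 0.1074]
tool_rot: [0.71, 0.704, -0.004, 0.003]
ft_force: [-4.9, -21.3, -1.8]
grip_width: 0.0137
grip_force: 30.0
```

Run:
```python
from h import *
for n in ('scene','top'):
    c=robot.camera(n)
    if n=='scene': cv2.imwrite('pics/s4.png',cv2.resize(c['img'][150:260,200:420,::-1],None,fx=3,fy=3))
    for t in ['stop_face','jaw_face','tube_center']:
        print(n,t,[(np.round(d['xyz'],3).tolist(),round(d['p'],2)) for d in robot.tip_of(c,t)[:3]])
o=robot.get_obs();print(o['moment'])
go(.552,-.012,.1075,-.5)
```

```text
scene stop_face [([0.581, 0.177, 0.037], 0.7)]
scene jaw_face [([0.607, 0.046, 0.041], 0.73)]
scene tube_center [([0.832, -0.033, 0.024], 0.98), ([0.361, 0.132, 0.026], 0.96), ([0.591, 0.113, 0.038], 0.78)]
top stop_face [([0.581, 0.174, 0.041], 0.97)]
top jaw_face []
top tube_center [([0.825, -0.03, 0.023], 0.97), ([0.833, 0.154, 0.026], 0.86), ([0.589, 0.11, 0.039], 0.75)]
[-3.27256944  0.78970692  0.10656508]
t 12.33 pos [ 0.55   -0.0046  0.1074] q [-0.21  0.63  1.74 -0.01  0.78 -0.19] F [ -5.7 -20.5  -1.6] w 0.014
shift [-7.4  2.1 -0. ] turn [-0.1  0.5  0. ]
```

View pics/s4.png

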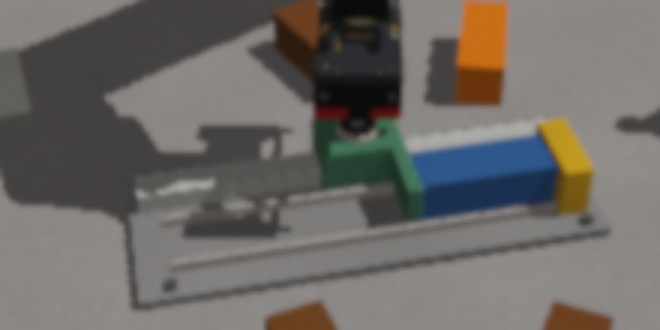

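Request:
move_arm(series="0 0 0 0 0 5;0 0 0 0 0 10;0 0 0 0 0 15;0 0 0 0 0 20;0 0 0 0 0 25;0 0 0 0 0 30;0 0 0 0 0 35;0 0 0 0 0 40")

```text
time: 13.0
position: [0.5508, -0.0049, 0.1074]
tool_rot: [0.909, 0.417, -0.002, 0.005]
ft_force: [-3.2, -21.1, -2.6]
grip_width: 0.0137
grip_force: 30.0
```

Request:
move_arm(series="0 0 0 0 0 5;0 0 0 0 0 10;0 0 0 0 0 15;0 0 0 0 0 20;0 0 0 0 0 25;0 0 0 0 0 30;0 0 0 0 0 34;0 0 0 0 0 36")

```text
time: 13.67
position: [0.5513, -0.0056, 0.1075]
tool_rot: [0.993, 0.117, -0.0, 0.006]
ft_force: [-2.2, -22.8, -3.1]
grip_width: 0.0137
grip_force: 30.1
```

Run:
```python
from h import *
o=robot.get_obs();print(o['moment'],o['ft_force'])
y=R.from_quat(o['tool_rot']).apply([0,1,0]);print('head',np.degrees(np.arctan2(y[1],y[0])))
go(.55,-.005,.1075,-76.5)
```

```text
[-3.63118117  0.64982938  0.26108055] [ -2.17574361 -22.76090377  -3.06975161]
head -76.58734461026063
t 13.67 pos [ 0.5513 -0.0056  0.1075] q [-0.21  0.63  1.73 -0.02  0.78  1.14] F [ -2.2 -22.8  -3.1] w 0.0137
shift [-1.1 -0.9 -0. ] turn [ 0.6  0.1 -0.1]
```

Request:
move_arm(series="0 0 0 0 0 2;0 0 0 0 0 3;0 0 0 0 0 3")

```text
time: 13.92
position: [0.5514, -0.0056, 0.1075]
tool_rot: [0.996, 0.093, 0.0, 0.006]
ft_force: [-2.0, -22.0, -3.5]
grip_width: 0.0142
grip_force: 30.4
```

Request:
move_arm(series="0 0 0 0 0 0;0 0 0 0 0 0;0 0 0 0 0 0;0 0 0 0 0 0;0 0 0 0 0 0;0 0 0 0 0 0;0 0 0 0 0 0;0 0 0 0 0 0", jaw=1)

```text
time: 14.58
position: [0.5505, 0.0015, 0.1076]
tool_rot: [0.996, 0.091, 0.0, -0.0]
ft_force: [-0.8, 0.0, -1.0]
grip_width: 0.0595
grip_force: 0.0
```

Request:
move_arm(series="0 0 -10 0 0 0;0 0 -30 0 0 0;0 0 -60 0 0 0;0 0 -90 0 0 0;0 0 -120 0 0 0;0 0 -140 0 0 0;0 0 -140 0 0 0")

```text
time: 15.17
position: [0.5534, 0.0008, 0.2533]
tool_rot: [0.996, 0.091, 0.005, 0.002]
ft_force: [-0.0, -0.1, 0.3]
grip_width: 0.0867
grip_force: 0.0
```

Run:
```python
from h import *
for n in ('wrist','scene'):
    c=robot.camera(n)
    if n=='wrist': save(c,'w5.png')
    for t in ['jaw_face','tube_center','wing','stop_face']:
        print(n,t,[(np.round(d['xyz'],3).tolist(),round(d['p'],2)) for d in robot.tip_of(c,t)[:3]])
go(.55,-.005,.1075,-76.5)
```

```text
wrist jaw_face [([0.606, 0.048, 0.038], 0.8)]
wrist tube_center [([0.593, 0.108, 0.037], 0.98), ([0.355, -0.046, 0.029], 0.7)]
wrist wing [([0.549, -0.007, 0.095], 0.82)]
wrist stop_face [([0.576, 0.175, 0.038], 0.59)]
scene jaw_face [([0.606, 0.049, 0.04], 0.8)]
scene tube_center [([0.359, 0.132, 0.024], 0.98), ([0.357, -0.048, 0.023], 0.77), ([0.831, 0.155, 0.025], 0.72)]
scene wing []
scene stop_face [([0.578, 0.176, 0.037], 0.89)]
t 15.67 pos [0.5501 0.0012 0.2466] q [-0.2   0.42  1.62 -0.    1.1   1.19] F [ 0.1 -1.1  1.2] w 0.0868
shift [ -0.9   6.2 139.1] turn [-0.   0.1 -3.1]
```

View pics/w5.png

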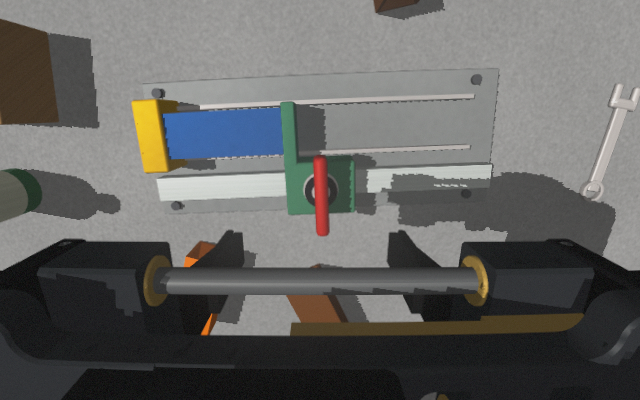

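The wrist picture shows the tube (165–283, 135) with no gap to the yellow stop or the green jaw. The wing (321,195) lies across the rail, so the clamp is tight, and the gripper is clear.

```bash
python3 -c "
from rig import robot
print(robot.hand_in())"
```

```text
the job is handed in; nothing more can be done
None
```

The blue tube is clamped against the yellow end stop with the jaw touching it and the knob turned back tight; I handed the job in at about 16 s, and the hand-in gave no verdict.

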